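# Fetch the strainer basket out of a bottle-chiller well with the hook rod

### The arm

A 7-joint arm with a two-finger parallel gripper is mounted at the origin on the work surface. World frame = base frame: x ahead of the robot, y to its left, z up, the work surface at z = 0. Lengths are in m, angles in rad, forces in N, time in s.
With the tool pointing down it reaches from about 0.35 to 0.9 m from the base axis. Payload 19.9 kg.
Tool frame: the origin (TCP) lies between the finger pads; the fingertips stand 19 mm ahead of it and the grasp point (between the pads) is the TCP; z points along the fingers, y is the line along which they close (so a half turn about z gives the same grasp; the last joint's range is limited). The gripper opens to 94 mm and grips with 3 to 60 N. Pads are 16 mm wide; open, the fingers measure 119 mm over their backs; the gripper's body (75 mm by 177 mm) begins 78 mm behind the grasp point.
Start: joints at [1.284, 0.417, -0.01, 1.614, 0.005, 1.111, -0.053], TCP at [0.152, -0.606, 0.224] pointing down, gripper open.
Joint ranges: [-2.81, 2.81], [-0.39, 2.02], [-1.27, 1.25], [0.06, 2.57], [-1.19, 4.33], [0.19, 2], [-2.82, 2.82]. Speed limits (rad/s): [1.89, 1.89, 2.39, 2.39, 3.01, 3.01, 3.01].

### API

Orientations are given as a 3x3 rotation matrix whose columns are the frame's x, y, z axes.
In Python, from rig import robot gives the robot as it stands. Calls block until the motion is done:
- robot.move_ptp(position, orientation): joint-space move of the TCP to a pose.
- robot.move_linear(position, velocity=0.15, frame=None, threshold=None): straight line of the TCP; frame=None keeps the orientation; velocity is the mean speed in m/s. With threshold (N) it stops when the force on the tool has changed by that much, and returns True; else False.
- robot.goto_joints(angles): joint-space move.
- robot.gripper_to(opening): finger opening in m; the grip force is fixed at half the most; returns when the fingers have stopped.
- robot.pause(seconds).
- robot.ik(position, orientation): joint angles nearest the present ones, or None.
- robot.get_state(): the state.
- robot.grab_frame(name): name is "scene" or "top" or "wrist"; returns the picture (480x640x3 uint8, red, green, blue); there is no depth.
- robot.camera_info(name): a dict with "fx", "fy", "cx", "cy" (pixels), "dist" ([k1, k2, p1, p2, k3] as OpenCV has them; the pictures are not rectified), "rvec" (rotation vector, rad) and "tvec" (3), from world to camera coordinates, as OpenCV has them. Camera axes: x right, y down, z forward; pixel columns grow to the right and rows downward; lengths in m; the calibration is good to about 2 mm. A picture is of the moment at which its call begins: read the wrist's pose just before it. camera_info takes no time and is no camera call; for the wrist camera it gives the pose at the moment of the call.
A pose or a line that the arm cannot do raises robot.PlanningError and nothing moves.
- robot.sign_off(): hands the job in; it is judged then, once.
The state is a dict: "time": time; "qpos": joint angles; "joint_vel": joint speeds; "effort": joint torques, N m; "ee_pos": TCP position; "tool_rot": TCP orientation; "force": force on the tool from outside, world axes, zero at the start; "moment": the same for the moment, N m; "opening": finger opening in m; "grasp_force": force on a finger pad.
Only numpy, scipy, OpenCV 4.12 (cv2) and the standard library are available. Lean on these libraries where they do the work, as an engineer would, in place of code of your own. Each camera call takes 0.05 s, during which the arm holds its last target. There are 200 camera calls.

### The job

With the hook rod, fetch the cork strainer basket up out of the deep bottle-chiller well, stand it upright on the drip tray with its corks still in it, and hang the rod back in its sleeve. The basket's wire bail has flopped over to one side or the other: feel for it gently with the hook without forcing the rod against the basket or the well, draw the basket off its spring catches with a steady pull and keep it level. Do not touch the basket with the gripper, and leave the jar, the wine bottle and the mug where they stand.

Things in the scene. Friction and masses are not known exactly. Their poses are not given: they have to be found in the camera images.
- station: Drop-in bar station: a flat steel deck 530 x 880 mm, 4 mm thick, lying on the counter, with the chiller well and the rod's sleeve sunk in it. Origin on the well's vertical axis at counter level (the deck's top is at z = +4 mm); z up, x away from the robot.
- well: The round chiller well, fixed in the station: a vertical steel tube of 136 mm bore, open at the deck's top, 284 mm deep. Origin on its axis at counter level, 4 mm below its mouth.
- ledge (a point): On the well's axis, 200 mm below the deck's top: level of the top of a ledge ring, bore 106 mm, on which the basket's flange rests. Three sprung ball catches around it (at 30, 150 and 270 degrees from the station's x) reach 2 mm over the flange's edge and hold it down: drawing the basket straight up off them takes about 9 to 16 N including its weight.
- sleeve_mouth (a point): Centre of the mouth of the rod's sleeve, level with the deck's top: a vertical round hole of 60 mm bore, 200 mm deep, 115 mm from the well's axis on the robot's side.
- basket: Round steel strainer basket with two loose corks, about 0.4 kg, its flange on the ledge in the well. Origin at the centre of its underside, z up. Body 94 mm in diameter, 55 mm high; flange 118 mm in diameter at z = 55 to 61 mm. On top a yellow wire bail, an arch that turns about the basket's y axis (see bail_axis).
- bail_axis (a point): Middle of the bail's hinge axis (the basket's y), 67 mm above the underside. Yellow wire 6 mm thick, loose hinge; its apex, a shallow V that centres the hook, is 70 mm from the axis. It has fallen 0.30 rad on to a springy stop towards the basket's +x or -x (apex 21 mm off centre); which side is not measured. Let down on that side or in the middle, the hook lands on it; the other side is free.
- hook_rod: Hook rod, 0.22 kg, hanging upright in the sleeve by its collar (disc 76 mm in diameter, 5 mm thick). Origin on the shank's axis at the collar's underside, z up. Red handle above the collar, z = 5 to 80 mm, 26 mm along x and 16 mm along y: grasp it across the 16 mm. Below the collar an 8 mm shank that ends in a double hook (an anchor).
- hook_end (a point): Middle of the double hook, on the shank's axis 170 mm below the collar's underside. In the rod's xz plane, on either side: a pocket for the wire, its bottom at x = +-9.5 mm and 4 mm above this point, and a tip at x = +-19 mm (outer edge 23 mm) rising 22 mm above this point. Gap between shank and tip 10 mm. Lowest metal 4 mm below this point.
- tray: Fixed black drip tray 180 x 170 mm, rim 14 mm high and 4 mm thick, floor 4 mm thick (top at z = 4 mm); origin at the centre of its underside, on the deck.
- cork0: Wine cork, 24 mm in diameter, 44 mm long, loose in the basket; origin on its side face at mid-length.
- cork1: Second wine cork, as the first.
- jar: Amber jar with brass lid, 72 mm in diameter, 100 mm high, origin under its centre.
- wine: Green wine bottle, 74 mm in diameter, 290 mm high, origin under its centre.
- cup: White mug, 72 mm in diameter, 75 mm high, handle towards its +y, origin under its centre.

How it is judged:
By the outcome, as a careful person would: the job done as asked, in the order asked, and still so for the second after the job is handed in, with the robot touching nothing.
It also fails if it takes over 72 s, if anything falls off the work surface, if the arm or the gripper's body presses on something with over 40 N, if the wrist force passes 120 N, or if a joint passes its speed limit or range.

## Working session

There is one attempt and no reset: what is moved stays moved. The work goes in short steps, each a Python script; the robot and the scene stay as the last script left them, time stands still between calls to the robot, and variables do not carry over. Pictures are saved under pics/ and viewed, at most 10 in all, crops included, and the job is handed in when it is done.

```bash
ls; mkdir -p pics
python3 - <<'E'
from rig import robot
import cv2
for n in("scene","top"):
    cv2.imwrite(f"pics/{n}0.png",robot.grab_frame(n)[:,:,::-1]); print(n,robot.camera_info(n))
s=robot.get_state();print(s)
E
```

```text
pics
scene {'fx': 568.9764684396571, 'fy': 568.9764684396571, 'cx': 320.26846310390675, 'cy': 239.94044450569373, 'dist': array([-0.01536301,  0.        ,  0.        ,  0.        ,  0.        ]), 'rvec': array([ 2.70583511,  0.81245965, -0.1324515 ]), 'tvec': array([-0.50929164, -0.30662812,  1.22919887])}
top {'fx': 582.0498010278767, 'fy': 582.0498010278767, 'cx': 310.5420004796819, 'cy': 244.2061506868817, 'dist': array([-0.09161815,  0.        ,  0.        ,  0.        ,  0.        ]), 'rvec': array([ 2.19754823, -2.15622543,  0.1506827 ]), 'tvec': array([0.00501171, 0.5638237 , 0.81925324])}
{'time': 0.1, 'qpos': array([ 1.28352132,  0.41791991, -0.01031943,  1.61409232,  0.00472857,
        1.11070343, -0.0530338 ]), 'joint_vel': array([ 4.22525985e-04, -1.69696544e-03, -3.30682322e-04,  2.23763955e-04,
        6.69975822e-04,  3.68750445e-05, -1.08833869e-03]), 'effort': array([ 9.14511038e-04, -8.52587557e+01,  6.39787652e-01, -4.26696754e+01,
       -4.88646131e-02,  1.63892400e-02,  6.67732843e-05]), 'ee_pos': array([ 0.15198449, -0.60591772,  0.22389336]), 'tool_rot': array([[ 9.69948590e-01,  2.43309674e-01, -3.67794331e-04],
       [ 2.43309929e-01, -9.69948042e-01,  1.03655428e-03],
       [-1.04537708e-04, -1.09489237e-03, -9.99999395e-01]]), 'force': array([ 0.04250791, -0.11078075, -0.19471834]), 'moment': array([-0.0035089 , -0.02886284,  0.03767732]), 'grasp_force': 0.0, 'opening': 0.09433860046711011}
```

View pics/top0.png

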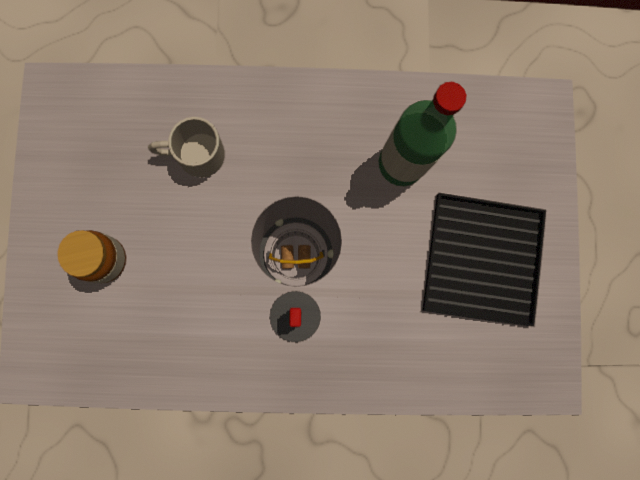

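View pics/scene0.png

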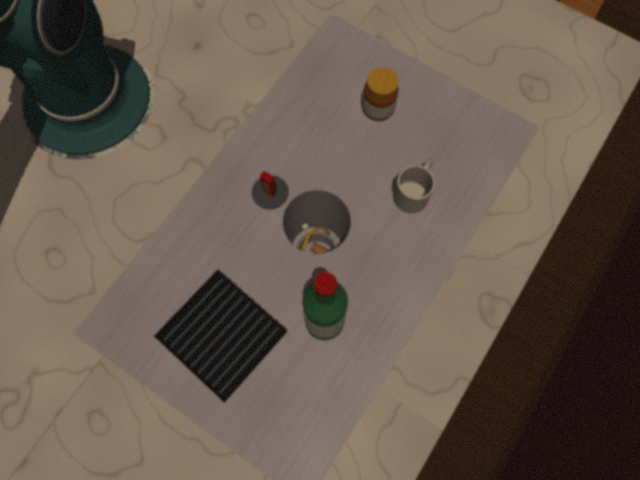

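```bash
cat > h.py <<'E'
from rig import robot
import cv2, numpy as np
def cam(n,c=None):
    c=c or robot.camera_info(n); K=np.array([[c['fx'],0,c['cx']],[0,c['fy'],c['cy']],[0,0,1]])
    return K,c['dist'],c['rvec'],c['tvec']
def unproj(n,px,z,c=None):
    K,d,r,t=cam(n,c); p=cv2.undistortPoints(np.array(px,float).reshape(-1,1,2),K,d).reshape(-1,2)
    R=cv2.Rodrigues(r)[0]; o=-R.T@t; v=np.c_[p,np.ones(len(p))]@R
    return o+v*((z-o[2])/v[:,2])[:,None]
def proj(n,P,c=None):
    K,d,r,t=cam(n,c); return cv2.projectPoints(np.array(P,float).reshape(-1,1,3),r,t,K,d)[0].reshape(-1,2)
E
python3 - <<'E'
from h import *
a=cv2.imread("pics/top0.png")
cv2.imwrite("pics/crop.png",cv2.resize(a[190:350,240:355],None,fx=5,fy=5,interpolation=cv2.INTER_CUBIC)[:, :][:800].repeat(1,0) if 0 else np.hstack([cv2.resize(a[190:290,245:350],(525,500),interpolation=cv2.INTER_CUBIC)]))
K,d,r,t=cam("top");print("cam pos",-cv2.Rodrigues(r)[0].T@t)
px=[(297,241),(295,317),(25,64),(572,80),(581,414),(0,404),(438,195),(545,209),(533,325),(422,312)]
print(unproj("top",px,.004).round(4))
hsv=cv2.cvtColor(a,cv2.COLOR_BGR2HSV)
red=cv2.inRange(hsv,(0,180,60),(6,255,255));red[:200]=0
ys,xs=np.nonzero(red);print("red",cv2.minAreaRect(np.c_[xs,ys].astype(np.float32)),xs.min(),xs.max(),ys.min(),ys.max())
yl=cv2.inRange(hsv,(18,150,100),(32,255,255));yl[:, :250]=0
ys,xs=np.nonzero(yl);print("yel",len(xs)); 
for x in range(xs.min(),xs.max()+1,3):
    print(x,ys[xs==x].mean() if (xs==x).any() else None,(xs==x).sum())
E
```

```text
cam pos [0.46921158 0.03796141 0.87606939]
[[ 0.5711  0.0355  0.004 ]
 [ 0.4572  0.0362  0.004 ]
 [ 0.8462  0.4751  0.004 ]
 [ 0.8437 -0.405   0.004 ]
 [ 0.3149 -0.4016  0.004 ]
 [ 0.3172  0.4745  0.004 ]
 [ 0.6469 -0.18    0.004 ]
 [ 0.6295 -0.3501  0.004 ]
 [ 0.4497 -0.3265  0.004 ]
 [ 0.4675 -0.1544  0.004 ]]
red ((294.5, 317.0), (18.0, 11.0), 90.0) 289 300 308 326
yel 165
269 257.0 3
272 257.5 2
275 259.0 3
278 259.5 2
281 260.5 4
284 261.0 3
287 261.0 3
290 261.5 4
293 261.5 4
296 261.5 4
299 261.5 4
302 260.5 4
305 260.5 4
308 260.5 4
311 260.0 3
314 259.0 3
```

View pics/crop.png

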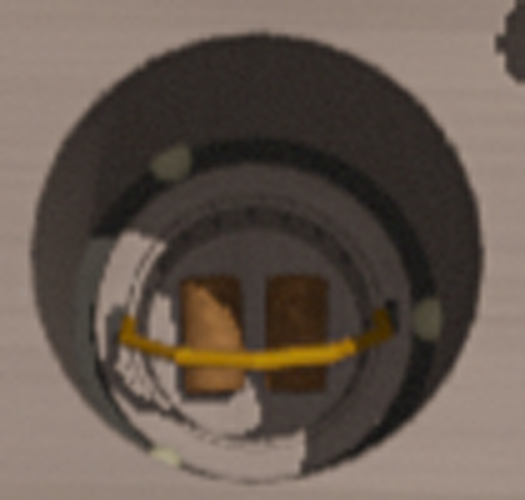

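Run:
```python
from h import *
from scipy.optimize import least_squares
a=cv2.imread("pics/top0.png");g=cv2.GaussianBlur(cv2.cvtColor(a,cv2.COLOR_BGR2GRAY),(3,3),0).astype(np.float32)
# mouth rim: radial search bright deck -> dark
def rim(c0,r0,z,angs,span=.012):
    P=[]
    for th in angs:
        rr=np.linspace(r0-span,r0+span,60)
        X=np.c_[c0[0]+rr*np.cos(th),c0[1]+rr*np.sin(th),np.full(60,z)]
        u=proj("top",X).astype(np.float32)
        v=cv2.remap(g,u[:,0].copy(),u[:,1].copy(),cv2.INTER_LINEAR).ravel()
        d=np.diff(v);k=d.argmax()
        if d[k]>2.0:P.append(X[k,:2])
    P=np.array(P)
    f=least_squares(lambda q:np.hypot(*(P-q[:2]).T)-q[2],[*c0,r0],loss='soft_l1',f_scale=.001)
    return f.x,len(P),np.abs(f.fun).mean()
print("well",rim((.571,.0355),.068,.004,np.linspace(-1.6,1.6,60)) if 0 else rim((.571,.0355),.068,.004,np.linspace(0,6.28,90)))
print("collar",rim((.4565,.0362),.038,.009,np.linspace(0,6.28,60),.008))
h=unproj("top",[(271,256.6),(322.6,253.6)],-.184);print("hinge",h)
print("apex",unproj("top",[(297,261.5)],-.117))
for sx in(-1,1):print(sx,proj("top",[(.571+sx*.021,.0355,-.117)]))
print("axis",proj("top",[(.571,.0355,-.184),(.571,.09,-.184),(.571,-.02,-.184)]))
print("handle top",unproj("top",[(295.5,317.5)],.084), unproj("top",[(289.,308),(300.5,327)],.084))
hsv=cv2.cvtColor(a,cv2.COLOR_BGR2HSV)
red=cv2.inRange(hsv,(0,150,40),(8,255,255));red[:200]=0
print(a[305:330:2,288:303,2])
```

```text
well (array([0.57205031, 0.03687806, 0.06751121]), 90, np.float64(0.0015007607762329025))
collar (array([0.45840462, 0.03697299, 0.03764608]), 60, np.float64(0.0003787622443637983))
hinge [[ 0.56341837  0.08187618 -0.184     ]
 [ 0.57082272 -0.01233943 -0.184     ]]
apex [[ 0.54994558  0.03446426 -0.117     ]]
-1 [[296.39523471 261.45631756]]
1 [[296.88556522 237.09434526]]
axis [[296.47450453 252.98007046]
 [266.65556946 252.37843563]
 [326.77900377 253.58703283]]
handle top [[0.45762534 0.03570648 0.084     ]] [[0.47026053 0.04475346 0.084     ]
 [0.44497784 0.02870694 0.084     ]]
[[ 72  72  70  72  70  72  73  73  73  75  72  73  74  73  72]
 [ 72  70  70  88  94  95  95  94  95  94  93  85  75  71  71]
 [ 71  68 118 142 146 150 150 151 152 152 153 153 138  82  71]
 [ 30  55 123 146 152 155 155 156 158 160 160 157 142  83  72]
 [ 27  53 120 146 151 154 155 157 158 158 159 154 143  79  72]
 [ 28  56 120 148 155 155 155 157 159 159 158 153 142  81  72]
 [ 28  59 121 151 154 155 157 159 158 158 158 152 141  82  72]
 [ 29  59 122 152 154 156 157 157 157 158 158 151 139  82  71]
 [ 30  60 121 152 155 156 156 157 156 157 157 151 139  81  71]
 [ 31  63 124 153 156 155 155 156 157 156 156 152 138  81  72]
 [ 28  48 105 138 140 143 140 142 142 142 143 139 117  82  76]
 [ 27  25  31  41  44  44  43  61  60  67  71  69  72  73  72]
 [ 27  31  27  30  31  32  56  73  77  73  71  74  73  74  72]]
```

Run:
```python
from h import *
print("cap",unproj("top",[(450,97)],.29),"base",unproj("top",[(403,163)],.004))
print("tray c",unproj("top",[(438,195),(545,209),(533,325),(422,312)],.018).mean(0))
D=np.array([[1,0,0],[0,-1,0],[0,0,-1.]])
robot.move_ptp([.46,.036,.36],D)
c=robot.camera_info("wrist");s=robot.get_state()
R=cv2.Rodrigues(c['rvec'])[0];print("cam",-R.T@c['tvec'],"axis",R[2],s['ee_pos'],s['time'],s['qpos'].round(3))
cv2.imwrite("pics/w1.png",robot.grab_frame("wrist")[:,:,::-1]);np.save("w1.npy",c,allow_pickle=True)
```

```text
cap [[ 0.69513691 -0.12296866  0.29      ]] base [[ 0.69585928 -0.1257224   0.004     ]]
tray c [ 0.54714231 -0.24808588  0.018     ]
cam [0.52844694 0.03485321 0.52039723] axis [-2.38987954e-01  1.82603356e-04 -9.71022515e-01] [0.46012648 0.03532587 0.35986638] 2.6667 [ 0.71   0.048 -0.873  1.788  0.038  1.323 -1.744]
```

View pics/w1.png

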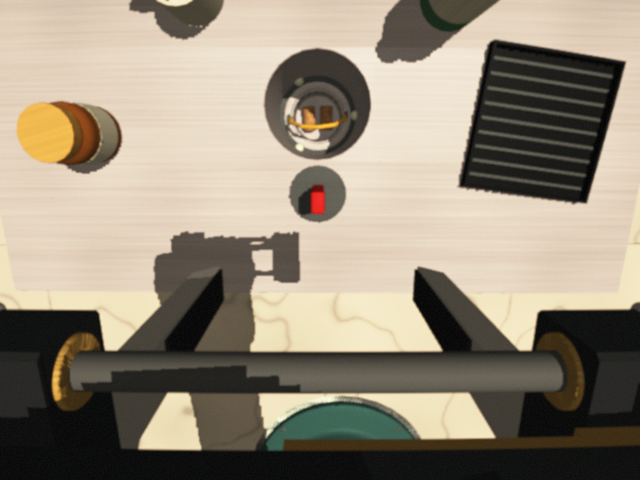

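Run:
```python
from h import *
c=np.load("w1.npy",allow_pickle=True).item()
a=cv2.imread("pics/w1.png");hsv=cv2.cvtColor(a,cv2.COLOR_BGR2HSV)
g=cv2.GaussianBlur(cv2.cvtColor(a,cv2.COLOR_BGR2GRAY),(3,3),0).astype(np.float32)
from scipy.optimize import least_squares
def rim(c0,r0,z,span):
    P=[]
    for th in np.linspace(0,6.28,90):
        rr=np.linspace(r0-span,r0+span,60);X=np.c_[c0[0]+rr*np.cos(th),c0[1]+rr*np.sin(th),np.full(60,z)]
        u=proj("wrist",X,c).astype(np.float32);v=cv2.remap(g,u[:,0].copy(),u[:,1].copy(),1).ravel()
        P.append(X[np.diff(v).argmax(),:2])
    P=np.array(P);f=least_squares(lambda q:np.hypot(*(P-q[:2]).T)-q[2],[*c0,r0],loss='soft_l1',f_scale=.0005);return f.x,np.median(abs(f.fun))
print("well",rim((.572,.036),.068,.004,.008));print("collar",rim((.4575,.036),.038,.009,.006))
m=cv2.inRange(hsv,(0,180,190),(6,255,255));m[:150]=0;m[240:]=0
ys,xs=np.nonzero(m);print("handle",xs.min(),xs.max(),ys.min(),ys.max(),unproj("wrist",[(xs.min()-.5,ys.min()-.5),(xs.max()+.5,ys.max()+.5)],.084,c))
rc=cv2.minAreaRect(np.c_[xs,ys].astype(np.float32));print(rc)
m=cv2.inRange(hsv,(15,150,90),(32,255,255));m[:90]=0;m[150:]=0;m[:,:280]=0;m[:,360:]=0
ys,xs=np.nonzero(m)
for x in range(xs.min(),xs.max()+1,4):
    k=xs==x
    if k.any():print(x,ys[k].mean(),k.sum(),unproj("wrist",[(x,ys[k].mean())],-.117,c).round(4),unproj("wrist",[(x,ys[k].mean())],-.184,c).round(4))
for yaw in(0,.05,.1):print(yaw,proj("wrist",[(.5725-.021*np.cos(yaw),.0365-.021*np.sin(yaw),-.117),(.5725-.048*np.sin(yaw),.0365+.048*np.cos(yaw),-.184),(.5725+.048*np.sin(yaw),.0365-.048*np.cos(yaw),-.184)],c).round(1).tolist())
```

```text
well (array([0.57258515, 0.03598237, 0.06745504]), np.float64(0.0002286926525484692))
collar (array([0.45970847, 0.03574201, 0.03731354]), np.float64(0.0003005723087879178))
handle 312 323 192 212 [[0.47247911 0.04210113 0.084     ]
 [0.44834244 0.02843732 0.084     ]]
((317.5, 202.0), (20.0, 11.0), 90.0)
289 120.5 4 [[ 0.5598  0.0807 -0.117 ]] [[ 0.5631  0.0856 -0.184 ]]
293 122.0 3 [[ 0.5575  0.0744 -0.117 ]] [[ 0.5606  0.0786 -0.184 ]]
297 124.5 2 [[ 0.5537  0.0681 -0.117 ]] [[ 0.5563  0.0716 -0.184 ]]
301 126.0 3 [[ 0.5513  0.0618 -0.117 ]] [[ 0.5537  0.0646 -0.184 ]]
305 123.55555555555556 9 [[ 0.5551  0.0554 -0.117 ]] [[ 0.5579  0.0575 -0.184 ]]
309 120.5 18 [[ 0.5598  0.049  -0.117 ]] [[ 0.5631  0.0505 -0.184 ]]
313 123.5 12 [[ 0.5552  0.0426 -0.117 ]] [[ 0.558   0.0435 -0.184 ]]
317 126.5 4 [[ 0.5506  0.0363 -0.117 ]] [[ 0.5529  0.0364 -0.184 ]]
321 126.0 7 [[ 0.5513  0.0299 -0.117 ]] [[ 0.5537  0.0294 -0.184 ]]
325 125.5 6 [[ 0.5521  0.0235 -0.117 ]] [[ 0.5546  0.0224 -0.184 ]]
329 125.0 7 [[ 0.5529  0.0172 -0.117 ]] [[ 0.5554  0.0153 -0.184 ]]
333 124.0 5 [[ 0.5544  0.0108 -0.117 ]] [[ 0.5571  0.0083 -0.184 ]]
337 123.0 5 [[ 0.556   0.0045 -0.117 ]] [[ 0.5588  0.0013 -0.184 ]]
341 120.5 4 [[ 0.5598 -0.0018 -0.117 ]] [[ 0.5631 -0.0057 -0.184 ]]
345 118.5 4 [[ 0.5629 -0.0081 -0.117 ]] [[ 0.5665 -0.0127 -0.184 ]]
0 [[316.9, 125.9], [289.5, 114.9], [344.4, 114.9]]
0.05 [[317.5, 125.9], [289.6, 116.4], [344.4, 113.5]]
0.1 [[318.2, 125.8], [289.7, 117.8], [344.3, 112.1]]
```

Run:
```python
from h import *
D=np.array([[1,0,0],[0,-1,0],[0,0,-1.]])
robot.move_linear([.459,.0357,.12],.2,D)
print(robot.move_linear([.459,.0357,.050],.1,threshold=6))
robot.gripper_to(0.0)
s=robot.get_state();print(s['opening'],s['grasp_force'],s['ee_pos'],s['force'],s['time'])
robot.move_linear([.459,.0357,.075],.06,threshold=12)
s=robot.get_state();print(s['ee_pos'],s['force'])
robot.move_linear([.459,.0357,.245],.12,threshold=12)
s=robot.get_state();print(s['ee_pos'],s['force'],s['moment'],s['time'])
cv2.imwrite("pics/s2.png",robot.grab_frame("scene")[:,:,::-1][60:360,120:520])
```

```text
False
0.015873946724076406 29.991982877254486 [0.45895261 0.03573046 0.04996214] [ 0.21056805 -0.20817945 -0.95103071] 6.0917
[0.45908941 0.03548605 0.07517885] [-1.89718068 -0.12605596 -2.28485778]
[0.45870912 0.03569466 0.24445663] [ 0.2544234  -1.21906524 -1.93970413] [0.00578256 0.03710307 0.05719478] 8.225
```

View pics/s2.png

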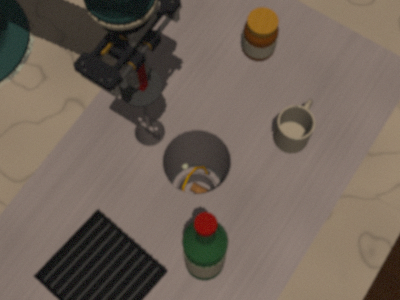

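```bash
cat >> h.py <<'E'
D=np.array([[1,0,0],[0,-1,0],[0,0,-1.]])
def yaw(a):
    c,s=np.cos(a),np.sin(a);return np.array([[c,-s,0],[s,c,0],[0,0,1]])@D
def st(l=""):
    s=robot.get_state();print(l,s['ee_pos'].round(4),"F",s['force'].round(2),"M",s['moment'].round(3),"op",round(s['opening'],4),"t",round(s['time'],2));return s
E
python3 - <<'E'
from h import *
robot.move_linear([.588,.0355,.245],.12,yaw(.05))
print(robot.move_linear([.588,.0355,.145],.1,threshold=6));st()
robot.pause(.2)
hit=robot.move_linear([.588,.0355,.066],.04,threshold=3);st(f"down {hit}")
if not hit:
    robot.pause(.2);st()
    hit=robot.move_linear([.559,.0355,.066],.025,threshold=2);st(f"in {hit}")
E
```

```text
False
 [0.5883 0.0356 0.1456] F [-0.28  0.41 -2.68] M [0.019 0.022 0.02 ] op 0.0157 t 10.65
down False [0.5881 0.0355 0.0662] F [ 0.99 -1.1  -2.26] M [-0.026  0.003  0.009] op 0.0159 t 12.97
 [0.588  0.0355 0.0661] F [-0.12  0.3  -1.87] M [-0.037 -0.032 -0.047] op 0.0161 t 13.18
in False [0.5591 0.0355 0.066 ] F [-0.46 -0.86 -2.12] M [ 0.013  0.036 -0.003] op 0.016 t 14.48
```

Run:
```python
from h import *
hit=robot.move_linear([.559,.0355,.102],.02,threshold=3);st(f"up {hit}")
robot.pause(.2);st()
cv2.imwrite("pics/t3.png",cv2.resize(robot.grab_frame("top")[:,:,::-1][180:340,230:370],None,fx=3,fy=3))
```

```text
up True [0.5588 0.0354 0.091 ] F [ 0.59 -0.98 -6.81] M [-0.321 -0.441  0.058] op 0.0159 t 15.68
 [0.5583 0.0354 0.0904] F [ 0.22  0.32 -3.02] M [-0.042 -0.101  0.008] op 0.0156 t 15.88
```

Run:
```python
from h import *
robot.move_linear([.559,.0355,.087],.02)
robot.pause(.1)
hit=robot.move_linear([.5815,.036,.090],.03,threshold=5);st(f"arc {hit}")
robot.pause(.1)
hit=robot.move_linear([.5815,.036,.106],.015,threshold=4);st(f"seat {hit}")
robot.pause(.1);st()
cv2.imwrite("pics/t4.png",np.hstack([cv2.resize(robot.grab_frame(n)[:,:,::-1][b:b+130,a:a+130],(400,400),interpolation=2) for n,a,b in(("top",235,185),("scene",250,150))]))
```

```text
arc False [0.5813 0.036  0.09  ] F [ 0.43  0.06 -2.71] M [ 0.048  0.025 -0.001] op 0.0158 t 17.27
seat True [0.5808 0.0358 0.0936] F [-0.45 -0.45 -2.92] M [ 0.12  -0.021  0.003] op 0.0161 t 17.86
 [0.5806 0.0358 0.0932] F [-0.17 -0.64 -2.15] M [ 0.06  -0.005  0.028] op 0.0157 t 17.96
```

View pics/t4.png

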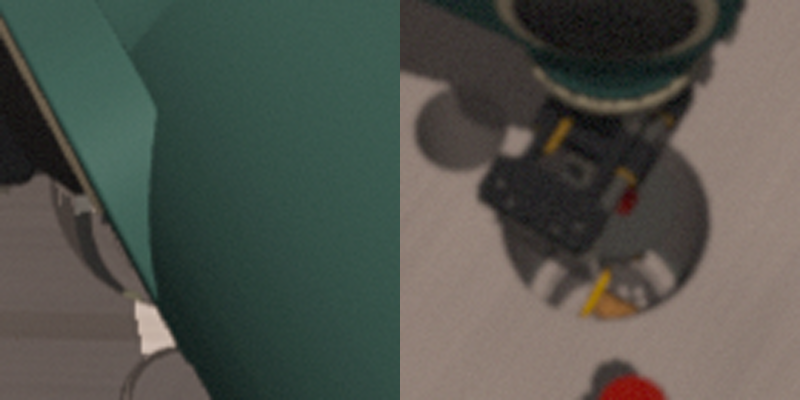

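Run:
```python
from h import *
for z in (.096,.099,.102,.105,.110,.116):
    hit=robot.move_linear([.5815,.036,z],.012,threshold=22);s=st(f"{z} {hit}")
    if hit:break
robot.pause(.2);st()
```

```text
0.096 False [0.5812 0.0359 0.0957] F [ -0.84  -0.38 -11.68] M [0.049 0.075 0.005] op 0.0161 t 18.44
0.099 False [0.5817 0.0364 0.0993] F [-1.    2.44 -8.02] M [ 1.061  0.144 -0.042] op 0.0163 t 18.84
0.102 False [0.5816 0.036  0.1022] F [-0.58  1.08 -8.66] M [ 0.708  0.178 -0.057] op 0.0157 t 19.24
0.105 False [0.5817 0.036  0.1053] F [-0.64  1.66 -6.21] M [ 0.629  0.121 -0.029] op 0.0159 t 19.64
0.11 False [0.5817 0.036  0.1102] F [-0.97  0.97 -7.19] M [ 0.273  0.033 -0.04 ] op 0.0153 t 20.21
0.116 False [0.5815 0.036  0.116 ] F [-0.74 -0.38 -7.43] M [-0.002 -0.123  0.006] op 0.0159 t 20.86
 [0.5815 0.036  0.116 ] F [-0.25 -0.08 -6.42] M [ 0.063 -0.097 -0.038] op 0.0159 t 21.06
```

Run:
```python
from h import *
print(robot.move_linear([.5815,.036,.24],.05,threshold=6));st()
print(robot.move_linear([.5815,.036,.388],.05,threshold=6));st()
robot.pause(.3)
cv2.imwrite("pics/s5.png",np.hstack([robot.grab_frame("scene")[60:400,150:450,::-1],robot.grab_frame("wrist")[:340,100:560,::-1]]))
```

```text
False
 [0.5814 0.036  0.2399] F [-0.14 -0.03 -6.8 ] M [ 0.038 -0.034  0.01 ] op 0.0154 t 23.69
False
 [0.5815 0.036  0.3879] F [ 0.22 -0.69 -6.98] M [ 0.055 -0.028 -0.053] op 0.0158 t 26.8
```

View pics/s5.png

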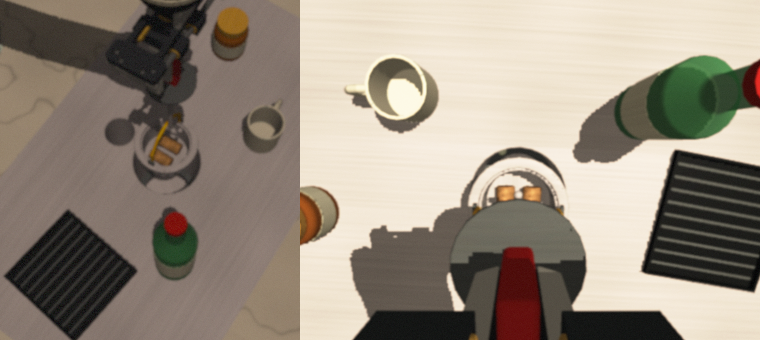

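Run:
```python
from h import *
print(robot.move_linear([.5565,-.248,.388],.06,threshold=8));st()
robot.pause(1.0);st()
hit=robot.move_linear([.5565,-.248,.362],.04,threshold=3);st(f"low {hit}")
if not hit:
    hit=robot.move_linear([.5565,-.248,.346],.015,threshold=2.5);st(f"low2 {hit}")
robot.pause(.2);st()
```

```text
False
 [ 0.5565 -0.2479  0.388 ] F [ 0.44 -0.8  -7.34] M [ 0.018 -0.076  0.035] op 0.0156 t 32.1
 [ 0.5565 -0.248   0.388 ] F [-0.57 -0.01 -6.67] M [ 0.04  -0.075  0.001] op 0.0157 t 33.1
low False [ 0.5566 -0.248   0.3622] F [-0.07  0.04 -6.43] M [ 0.006 -0.034  0.026] op 0.0157 t 33.9
low2 True [ 0.5561 -0.248   0.3513] F [ 0.91  0.13 -2.27] M [ 0.04   0.106 -0.036] op 0.0157 t 34.59
 [ 0.556  -0.248   0.3511] F [-0.16  0.03 -1.61] M [-0.018  0.044 -0.015] op 0.0158 t 34.79
```

Run:
```python
from h import *
robot.move_linear([.556,-.248,.347],.03)
hit=robot.move_linear([.537,-.249,.3445],.03,threshold=2.5);s=st(f"lean {hit}")
x=s['ee_pos'][0]
hit=robot.move_linear([x,-.249,.318],.03,threshold=3);st(f"down {hit}")
if not hit:
    hit=robot.move_linear([.578,-.247,.318],.04,threshold=2.5);st(f"out {hit}")
robot.pause(.1);st()
cv2.imwrite("pics/s6.png",np.hstack([robot.grab_frame("scene")[150:450,80:400,::-1],robot.grab_frame("wrist")[:300,100:560,::-1]]))
```

```text
lean False [ 0.537  -0.2491  0.3446] F [ 0.33 -0.1  -1.76] M [ 0.043 -0.029  0.021] op 0.0159 t 35.87
down False [ 0.5371 -0.249   0.3182] F [ 0.07  0.59 -1.13] M [ 0.03   0.017 -0.024] op 0.0156 t 36.9
out False [ 0.5778 -0.2471  0.3181] F [ 0.69  0.07 -2.98] M [-0.046 -0.009  0.022] op 0.0163 t 38.08
 [ 0.5778 -0.2472  0.3181] F [ 0.17 -0.54 -2.13] M [0.071 0.004 0.019] op 0.016 t 38.17
```

View pics/s6.png

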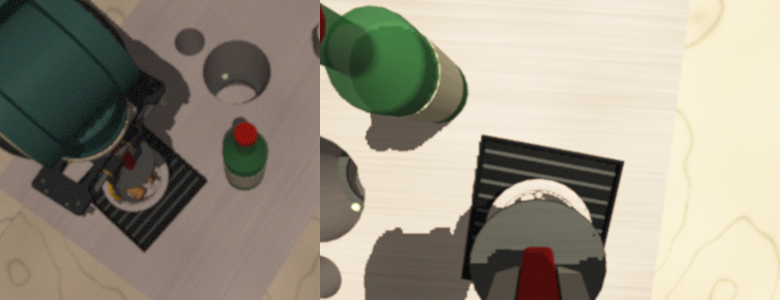

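Run:
```python
from h import *
hit=robot.move_linear([.578,-.247,.405],.06,threshold=3);st(f"up {hit}")
if not hit:
    robot.move_linear([.459,.0357,.405],.12,yaw(0))
    robot.move_linear([.459,.0357,.25],.1);robot.pause(.1);st()
    hit=robot.move_linear([.459,.0357,.06],.08,threshold=6);st(f"in {hit}")
    if not hit:
        robot.pause(.1)
        hit=robot.move_linear([.459,.0357,.046],.015,threshold=3);st(f"seat {hit}")
```

```text
up False [ 0.5779 -0.247   0.4047] F [-0.3  -0.51 -1.91] M [ 0.056  0.04  -0.053] op 0.0154 t 39.88
 [0.4592 0.0357 0.2503] F [ 0.63  0.03 -2.28] M [ 0.035 -0.029  0.033] op 0.0161 t 44.38
in False [0.4591 0.0357 0.0602] F [-0.11  0.94 -3.04] M [ 0.009  0.022 -0.012] op 0.0158 t 46.91
seat True [0.459  0.0357 0.0497] F [ 0.21 -0.68  3.77] M [ 0.021 -0.088  0.008] op 0.0156 t 47.68
```

Run:
```python
from h import *
robot.gripper_to(.094);st()
robot.move_linear([.459,.0357,.15],.1);robot.move_linear([.40,.0357,.36],.2);st()
cv2.imwrite("pics/f7.png",np.hstack([robot.grab_frame("scene")[60:460,80:480,::-1],robot.grab_frame("wrist")[:400,240:640,::-1]]))
```

```text
[0.4586 0.0356 0.0496] F [-0.19 -0.37  0.02] M [ 0.018  0.05  -0.009] op 0.094 t 48.94
 [0.3998 0.0357 0.3591] F [-0.76  1.51 -0.69] M [-0.03  -0.025 -0.011] op 0.0939 t 51.33
```

View pics/f7.png

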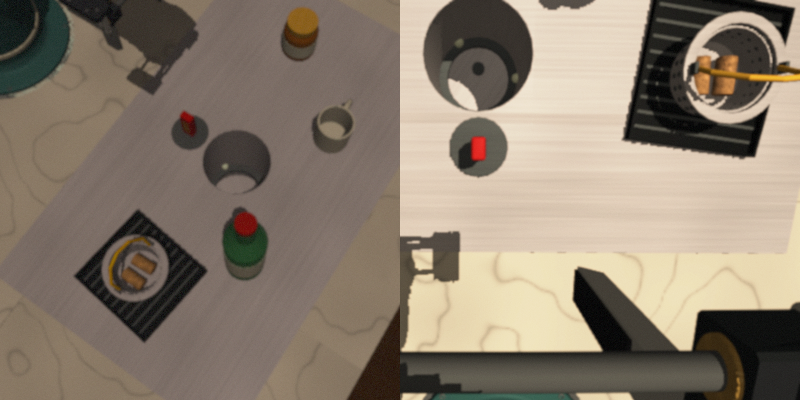

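The basket stands upright on the tray with both corks in it, the rod hangs in its sleeve, and the jar, bottle and mug are where they were.

```bash
python3 -c "
from rig import robot
print(robot.sign_off())"
```

```text
the job is handed in; nothing more can be done
None
```

The job is handed in: the basket stands upright on the drip tray with both corks in it, the rod hangs in its sleeve, and the jar, wine bottle and mug were not moved; it took about 51 s of the 72 s allowed.

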